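Close the slide box and stack the supply boxes on it, largest first

TASK

Shut the open lid of the grey slide box, then stack the other three boxes on it, largest first: the printed tip carton, then the small black case, then the little cover-glass box. Set each one down gently (do not drop it), upright, centred and square on the one below, with the case lengthwise along the carton, so that no base overhangs. Leave the other things on the bench where they are.

Things in the scene. Friction and masses are not known exactly. Their poses are not given: they have to be found in the camera images.
- slide_box: Grey slide box, loose, closed size 83 (its x) x 98 (its y) x 34 high, lid closed; the lid's whole flat top, 34 above the bench when shut, carries the stack. Origin: centre of the underside. Its x points from the front latch to the back, where the lid is hinged; its y runs along the hinge; z up.
- slide_box_lid (a joint): Lid hinge of the slide box, rad: 0 shut, positive open, about 1.57 upright; starts 1.2 to 1.45, leaning a little to the front. The hinge line is parallel to the box's y, 43 behind its origin (+x), 20 above the bench. The lid is 83 from hinge to free edge, 14 thick, 98 wide. It stays where it is; a slow push of about 2 N on its outer face from behind, to the front, then down, shuts it.
- carton_centre (a point): Printed carton of pipette tips, loose, 77 (its x) x 51 (its y) x 61 high, standing upright; this point is its centre, 30.5 above its underside; z up. Grasp it across the 51.
- case_centre (a point): Small black plastic case with a steel latch on one long side, loose, closed and solid, 40 (its x) x 60 (its y) x 26 high; this point is its centre, 13 above its underside; z up. Grasp it across the 40.
- cover_centre (a point): Little white square box of cover glasses, loose, 28 x 28 x 18 high; this point is its centre, 9 above its underside; x and y square to its sides, z up. Grasp it across its sides.
- timer: white countdown timer, 58 x 64 x 21, lying flat among the boxes (mm); a bystander, to be left alone. Origin: centre of its underside.
- petri: round flat petri dish with lid, diameter 62, 15 high (mm); a bystander, to be left alone. Origin: centre of its underside.
- scanner: black hand-held bar-code scanner, 199 x 57 x 36, lying at the back (mm); a bystander, to be left alone. Origin: centre of its underside.
- cup: specimen cup with screw lid, diameter 49, 60 high, at the back left (mm); a bystander, to be left alone. Origin: centre of its underside.
- stain: dark flask with cap, diameter 44, 94 high, at the back (mm); a bystander, to be left alone. Origin: centre of its underside.
- tape: roll of paper tape lying flat, diameter 96, 25 high, at the back (mm); a bystander, to be left alone. Origin: centre of its underside.
- canister: white canister with flip lid, about 44 x 40, 93 high, at the back right (mm); a bystander, to be left alone. Origin: centre of its underside.
- marker: marker pen lying flat, 131 long, 16 thick, at the right (mm); a bystander, to be left alone. Origin: centre of its underside.

How it is judged:
By the outcome, as a careful person would: the job done as asked, in the order asked, and still so for the second after the job is handed in, with the robot touching nothing.
It also fails if it takes over 72 s, if anything falls off the work surface, if the arm or the gripper's body presses on something with over 40 N, if the wrist force passes 120 N, or if a joint passes its speed limit or range.

ROBOT

A 6-joint arm with a two-finger parallel gripper is mounted at the origin on a cart in front of the work surface, level with it; the furniture and walls round the work are solid. World frame = base frame: x ahead of the robot, y to its left, z up, the work surface at z = 0. Lengths are in m, angles in rad, forces in N, time in s.
With the tool pointing down it reaches from about 0.3 to 0.825 m from the base axis. Payload 5.4 kg.
Tool frame: the origin (TCP) lies midway between the tips of the shut fingers; the grasp point (between the pads) lies 19 mm behind it; y points along the fingers, x is the direction in which the jaws open and shut, and the axes are right-handed (so a half turn about y gives the same grasp; the last joint's range is limited). The gripper opens to 92 mm and grips with 3 to 60 N. Pads are 20 mm wide; open, the fingers measure 128 mm over their backs; the gripper's body (75 mm by 189 mm) begins 69 mm behind the grasp point.
Start: joints at [-1.466, 0.158, 1.597, -0, 1.386, -0.21], TCP at [0.178, -0.547, 0.215] pointing down, gripper open.
Joint ranges: [-2.91, 2.91], [-0.94, 2.29], [0.18, 2.7], [-1.29, 4.43], [0.17, 2.64], [-3, 3]. Speed limits (rad/s): [2.57, 2.57, 3.14, 3.14, 3.14, 3.14].

INTERFACE

Orientations are given as a unit quaternion [x, y, z, w].
In Python, from cell import status, optics, bot gives the robot as it stands.
- The arm moves only by the tool arm_command, never from a script. Its argument "series" is one flat list of numbers, 7 for each row, row after row: the turn, a rotation vector about the tool's x, y, z in degrees, then the shift along the tool's x, y, z in mm, then the gripper's target within -1 to 1 (fully open at 1, half-way at 0, shut at -1). A call has 1 to 8 rows; each row is the pose to reach, as a shift and turn from the pose measured when the call began, along the tool's axes at that moment; what a row does not reach only later rows make up. A row lasts 1/12 s, in which the tool goes at most 41.7 mm and 7.16 degrees, less where a joint would pass 70% of its speed; a pose out of reach is approached as far as the arm can. A call with a gripper value outside its range is refused whole. The fingers move at their own pace and stop on an object; "force" is the grip in N (left out, the last holds). Time passes only in rows, so rows that repeat a pose let the fingers close. It gives the time, the measured TCP pose, the force and the opening at its end, in the units of the state.
- status.sense(): the state, without advancing time (a new reading comes with each control period).
- optics.read_camera(name): name is "scene" or "top" or "wrist"; returns a dict with "image" (420x560x3 uint8, red, green, blue), "z_map" (420x560 float32, m along the optical axis (not along the pixel's ray), 0 where there is no reading), "fx", "fy", "cx", "cy" (pixels), "R" (3x3) and "t" (3): a world point X has camera coordinates R X + t. Camera axes: x right, y down, z forward; pixel columns grow to the right and rows downward; lengths in m; the calibration is good to about 2 mm. A picture is of the moment at which its call begins.
- bot.close_job(): hands the job in, once; it reports no verdict.
The state is a dict: "t": time; "joints": joint angles; "qvel": joint speeds; "joint_torque": joint torques, N m; "eef_pos": TCP position; "orientation": TCP orientation; "wrist_force": force on the tool from outside, world axes, zero at the start; "torque": the same for the moment, N m; "opening": finger opening in m.
Only numpy, scipy, OpenCV 4.12 (cv2) and the standard library are available. Lean on these libraries where they do the work, as an engineer would, in place of code of your own. Each camera call takes 0.05 s, during which the arm holds its last target.

## Working session

There is one attempt and no reset: what is moved stays moved. The work goes in short steps, Python scripts to look and compute and a tool call to move; the robot and the scene stay as the last step left them, time stands still between calls to the robot, and variables do not carry over. Pictures are saved under pics/ and viewed, and the job is handed in when it is done.

Besides the shell and the picture viewer there is one more tool, called after ">>>" as name(argument=value, ...) on one line, values as JSON. arm_command: Moves the arm, as the interface text tells. Its arguments: {"type":"object","properties":{"series":{"type":"array"},"force":{"type":"number"}},"required":["series"]}

```bash
ls; mkdir -p pics; python3 - <<'E'
from cell import status, optics, bot
import cv2,numpy as np
print(status.sense())
for n in ["scene","top","wrist"]:
    d=optics.read_camera(n); cv2.imwrite(f"pics/{n}0.png",d["image"][:,:,::-1]); np.savez(f"pics/{n}0.npz",**d)
    print(n,d["fx"],d["fy"],d["cx"],d["cy"],d["R"],d["t"])
E
```

```text
pics
{'t': 0.0, 'joints': array([-1.46612314e+00,  1.59027814e-01,  1.59820138e+00, -2.19428616e-06,
        1.38617856e+00, -2.10116176e-01]), 'qvel': array([ 0.000843  , -0.00032116,  0.00118286, -0.00042902, -0.00049074,
        0.00049387]), 'joint_torque': array([ 8.69824307e-04, -3.85579956e+01, -3.22102761e+01,  7.00444914e-02,
        3.80376214e-02, -1.79831427e-04]), 'eef_pos': array([ 0.17793478, -0.54613722,  0.21364629]), 'orientation': array([-0.57171562,  0.4158762 , -0.4150166 ,  0.57266871]), 'wrist_force': array([-0.29739806,  0.25016895,  0.27778355]), 'torque': array([0.04198039, 0.015556  , 0.00527558]), 'opening': 0.09178330546797994}
scene 429.62855566999593 429.62855566999593 279.6549499615923 202.21835505495866 [[ 0.91549403 -0.40183206 -0.02004201]
 [-0.18103313 -0.36693739 -0.91246038]
 [ 0.35930167  0.8389803  -0.40867391]] [-0.55942864  0.10530963  1.01187468]
top 426.8089550524351 426.8089550524351 285.4977445790709 203.7525484018953 [[-0.00942689 -0.99992334  0.00802829]
 [-0.98164246  0.00772444 -0.19057389]
 [ 0.19049727 -0.00967743 -0.98164002]] [-0.11133632  0.57006728  0.9950412 ]
wrist 329.2553661314781 329.2553661314781 278.67144183333875 206.545270291134 [[ 3.09521385e-01 -9.50892006e-01 -9.50991431e-04]
 [-9.15178647e-01 -2.98167678e-01  2.71190116e-01]
 [-2.58156069e-01 -8.30688132e-02 -9.62525333e-01]] [-0.57549593 -0.03025173  0.3901743 ]
```

View pics/scene0.png

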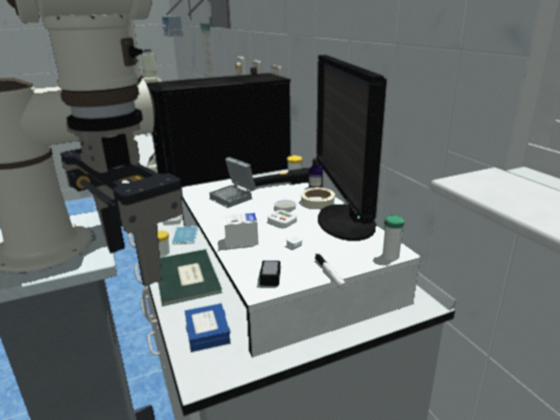

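View pics/top0.png

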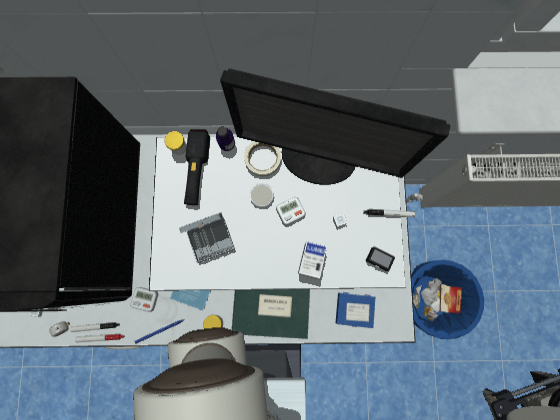

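View pics/wrist0.png

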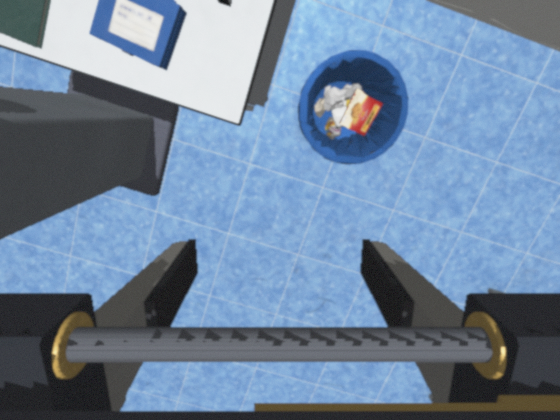

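The scene and top views show the grey box at top-view pixel (211,238) with its lid up and towards the back. The carton is at (313,262), the case at (380,259), the cover box at (340,221) and the timer at (291,210). Next I'll get positions from depth.

```bash
cat > h.py <<'E'
import numpy as np,cv2
from scipy.spatial.transform import Rotation as Ro
def cloud(d):
    z=d["z_map"]; v,u=np.mgrid[:z.shape[0],:z.shape[1]]
    P=np.stack([(u-d["cx"])/d["fx"]*z,(v-d["cy"])/d["fy"]*z,z],-1)
    X=(P-d["t"])@d["R"]; X[z==0]=np.nan; return X
E
python3 - <<'E'
from h import *
for n in ["top","scene"]:
    d=dict(np.load(f"pics/{n}0.npz")); X=cloud(d)
    inb=(X[...,0]>0.33)&(X[...,0]<.75)&(abs(X[...,1])<.5)
    t=X[inb&(abs(X[...,2])<.006)]; print(n,"bench z",np.median(t[:,2]),t[:,:2].min(0),t[:,:2].max(0))
    m=(inb&(X[...,2]>.008)&(X[...,2]<.2)).astype(np.uint8)
    k,l,s,c=cv2.connectedComponentsWithStats(m)
    for i in range(1,k):
        if s[i,4]<40: continue
        p=X[l==i]; zt=np.percentile(p[:,2],95); q=p[p[:,2]>zt-.006]
        r=cv2.minAreaRect((q[:,:2]*1000).astype(np.float32))
        print(s[i],"px",c[i].round(),"ztop %.3f"%zt,"rect",np.round(r[0],1),np.round(r[1],1),round(r[2],1))
E
```

```text
top bench z -0.0008629012709627195 [ 0.33566764 -0.44765784] [0.74997595 0.44484505]
[  78  113   46  174 5604] px [102. 207.] ztop 0.193 rect [562.  308.5] [375.8   4.6] 0.1
[ 233  117  182   67 5258] px [316. 153.] ztop 0.191 rect [ 681.3 -199.1] [407.1  17.8] 75.1
[216 129  19  21 300] px [225. 139.] ztop 0.094 rect [742.2  38.5] [23.9 15.8] 85.7
[ 164  134   46   71 1431] px [190. 161.] ztop 0.060 rect [730.9 165. ] [48.2 38.1] 89.6
[250 183  24  24 451] px [261. 194.] ztop 0.017 rect [602.  -55.2] [61.2 59.2] 0.0
[276 197  29  28 528] px [290. 210.] ztop 0.021 rect [ 560.6 -128.7] [55.1 61. ] 26.0
[364 209  51   8 265] px [390. 212.] ztop 0.017 rect [ 553.3 -382.6] [125.6  13.8] 86.0
[179 212  56  51 740] px [204. 234.] ztop 0.106 rect [515.3  83.9] [18.2 97.6] 19.7
[333 213  14  14 121] px [340. 219.] ztop 0.020 rect [ 535.4 -254.1] [26.9 27.9] 17.4
[298 242  29  37 743] px [312. 260.] ztop 0.064 rect [ 432.8 -179.5] [51.9 77.3] 76.2
[366 246  29  25 418] px [380. 258.] ztop 0.028 rect [ 435.6 -351. ] [60.2 40.4] 62.7
[ 62 290  53  16 515] px [ 92. 296.] ztop 0.191 rect [348.1 315.3] [ 8.9 36.5] 52.3
scene bench z 0.0002248072551700891 [ 0.33168258 -0.44751001] [0.74995259 0.49713701]
[  151   107   228   133 13771] px [266. 164.] ztop 0.190 rect [631.9  93.7] [378.7 924.6] 21.5
[267 199  30  28 535] px [283. 212.] ztop 0.020 rect [582.3 -96.4] [149.4  73.7] 56.2
[ 223  212   36   34 1020] px [240. 228.] ztop 0.063 rect [ 432.7 -180.4] [55.5 76.9] 73.1
[382 215  22  43 756] px [392. 236.] ztop 0.093 rect [ 704.1 -388.7] [39.1 36.8] 15.1
[286 236  16  11 127] px [294. 241.] ztop 0.020 rect [ 535.2 -253.8] [27.9 30. ] 17.6
[315 253  31  34 275] px [330. 270.] ztop 0.016 rect [ 552.6 -384.8] [127.1  15.3] 86.1
[259 260  23  25 485] px [270. 272.] ztop 0.027 rect [ 435.7 -350.9] [63.4 40. ] 62.9
```

```bash
python3 - <<'E'
from h import *
d=dict(np.load("pics/top0.npz")); X=cloud(d)
im=d["image"][190:290,160:260,::-1]; cv2.imwrite("pics/boxcrop.png",cv2.resize(im,(600,600),interpolation=cv2.INTER_CUBIC))
a=np.radians(19.7); ex=np.array([np.cos(a),np.sin(a)]); ey=np.array([-ex[1],ex[0]])
R=X[190:290,160:260]; m=(R[...,2]>.006)&(R[...,0]>.38)&(R[...,0]<.58)&(R[...,1]>-.02)&(R[...,1]<.16)
p=R[m]; bx=p[:,:2]@ex; by=p[:,:2]@ey
lo=p[:,2]<.035; print("low",np.percentile(bx[lo],[0,1,5,50,95,99,100]),np.percentile(by[lo],[0,1,5,95,99,100]))
for z0 in np.arange(.006,.12,.008):
    s=(p[:,2]>=z0)&(p[:,2]<z0+.008)
    if s.sum()>3: print(round(z0,3),s.sum(),bx[s].min().round(4),bx[s].max().round(4),by[s].min().round(4),by[s].max().round(4))
s=status=None
from cell import status
st=status.sense(); M=Ro.from_quat(st["orientation"]).as_matrix(); print(M.round(3))
E
```

```text
low [0.38333758 0.44086473 0.44146158 0.48577115 0.52501609 0.58929931
 0.5924718 ] [-0.14412005 -0.14379449 -0.14266007 -0.04754905 -0.04643108 -0.04567767]
0.006 254 0.3833 0.5916 -0.1441 -0.0474
0.014 296 0.4405 0.5925 -0.144 -0.0457
0.022 22 0.4412 0.5908 -0.1432 -0.0468
0.094 46 0.5089 0.5239 -0.1437 -0.0467
0.102 210 0.5043 0.5225 -0.1429 -0.0459
[[ 0.31  -0.     0.951]
 [-0.951  0.001  0.31 ]
 [-0.001 -1.     0.   ]]
```

View pics/boxcrop.png

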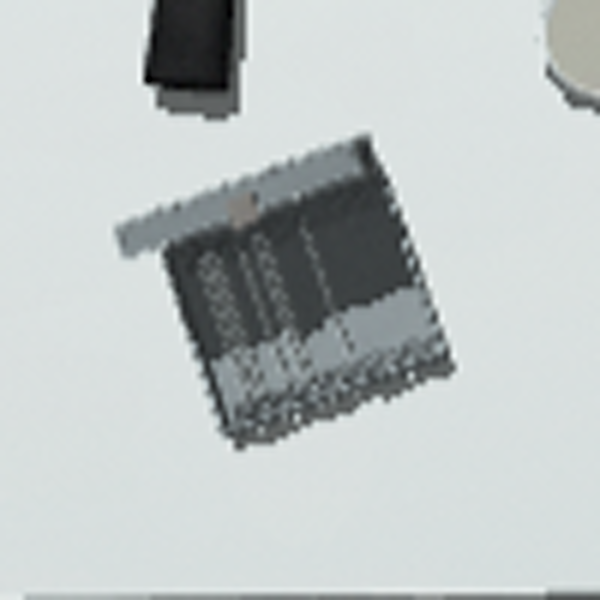

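```bash
cat >> h.py <<'E'
def Rdown(deg):
    c,s=np.cos(np.radians(deg)),np.sin(np.radians(deg))
    return np.array([[c,0,-s],[s,0,c],[0,-1,0]])
def st():
    from cell import status
    return status.sense()
def rel(pos,yaw,s=None):
    s=s or st(); M=Ro.from_quat(s["orientation"]).as_matrix()
    rv=Ro.from_matrix(M.T@Rdown(yaw)).as_rotvec(degrees=True)
    sh=M.T@(np.array(pos)-s["eef_pos"])*1000
    print("rel turn",rv.round(1),"shift",sh.round(1))
    return rv,sh
A=np.radians(19.7); ex=np.array([np.cos(A),np.sin(A)]); ey=np.array([-ex[1],ex[0]])
E
python3 - <<'E'
from h import *
for bx,z in [(.575,.215),(.575,.08)]: rel([*(ex*bx+ey*-.095),z],-70.3)
E
```

```text
rel turn [-0.  -1.7 -0.1] shift [-4.962e+02 -3.000e-01  5.774e+02]
rel turn [-0.  -1.7 -0.1] shift [-496.   134.7  577.4]
```

>>> arm_command(series=[0,-1.7,0,-496,0,577,-1,0,-1.7,0,-496,0,577,-1,0,-1.7,0,-496,0,577,-1,0,-1.7,0,-496,0,577,-1,0,-1.7,0,-496,0,577,-1,0,-1.7,0,-496,0,577,-1,0,-1.7,0,-496,0,577,-1,0,-1.7,0,-496,0,577,-1], force=20)

```text
t: 0.82
eef_pos: [0.3514, -0.2598, 0.2145]
orientation: [-0.578, 0.407, -0.407, 0.579]
wrist_force: [2.0, -0.3, -0.3]
opening: 0.0405
```

```bash
python3 - <<'E'
from h import *
for bx,z in [(.575,.215),(.575,.08)]: rel([*(ex*bx+ey*-.095),z],-70.3)
print(st()["joints"])
E
```

```text
rel turn [-0.   0.  -0.1] shift [-268.1    0.   331.7]
rel turn [-0.   0.  -0.1] shift [-267.9  135.   331.7]
[-9.15137117e-01 -2.14283340e-01  1.96190054e+00  8.51839741e-04
  1.39511366e+00  3.11607101e-01]
```

>>> arm_command(series=[0,0,0,-268,0,332,-1,0,0,0,-268,0,332,-1,0,0,0,-268,0,332,-1,0,0,0,-268,0,332,-1,0,0,0,-268,0,332,-1,0,0,0,-268,0,332,-1,0,0,0,-268,0,332,-1,0,0,0,-268,0,332,-1])

```text
t: 1.48
eef_pos: [0.5247, 0.0252, 0.2148]
orientation: [-0.578, 0.407, -0.407, 0.579]
wrist_force: [1.0, -1.7, -0.7]
opening: 0.0003
```

```bash
python3 - <<'E'
from h import *
for bx,z in [(.575,.215),(.575,.08)]: rel([*(ex*bx+ey*-.095),z],-70.3)
print(st()["joints"])
E
```

```text
rel turn [-0.   0.  -0.1] shift [-58.1  -0.1  72.5]
rel turn [-0.   0.  -0.1] shift [-57.9 134.9  72.5]
[-1.83010575e-01  2.91506991e-02  1.73525126e+00  1.28825760e-03
  1.37758210e+00  1.04327011e+00]
```

>>> arm_command(series=[0,0,0,-58,0,72.5,-1,0,0,0,-58,0,72.5,-1,0,0,0,-58,0,72.5,-1,0,0,0,-58,35,72.5,-1,0,0,0,-58,75,72.5,-1,0,0,0,-58,110,72.5,-1,0,0,0,-58,130,72.5,-1,0,0,0,-58,130,72.5,-1])

```text
t: 2.15
eef_pos: [0.5684, 0.1042, 0.0788]
orientation: [0.58, -0.411, 0.403, -0.576]
wrist_force: [0.4, -0.1, -0.6]
opening: 0.0003
```

```bash
python3 - <<'E'
from h import *
rel([*(ex*.575+ey*-.095),.08],-70.3)
s=st();print(s["joints"],s["eef_pos"],s["eef_pos"][:2]@ex)
from cell import optics
d=optics.read_camera("scene"); cv2.imwrite("pics/s1.png",cv2.resize(d["image"][100:260,130:360,::-1],None,fx=3,fy=3))
E
```

```text
rel turn [ 0.6  0.  -0.3] shift [ 1.5 -1.3  4.7]
[-2.82555653e-02  3.15075287e-01  1.69483467e+00  1.17641727e-03
  1.14341831e+00  1.19797525e+00] [0.56844629 0.10422681 0.07878357] 0.57030980407173
```

View pics/s1.png

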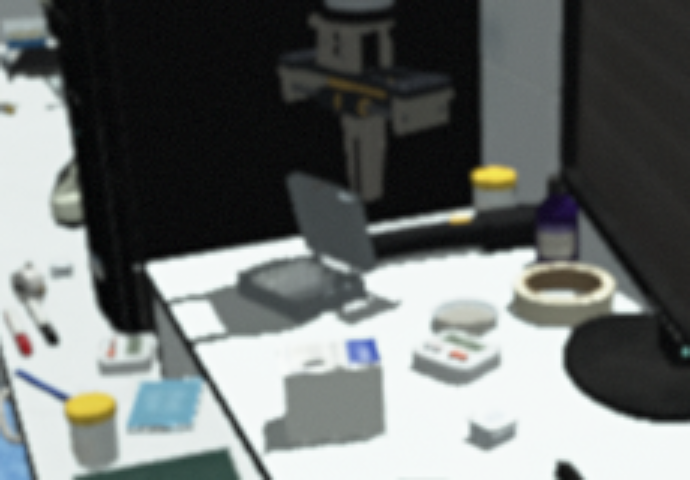

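The lid stands with the shut fingers behind it, as wanted. Now I'll push slowly along its arc.

>>> arm_command(series=[0,0,0,1.5,-1,-10,-1,0,0,0,1.5,-2,-18,-1,0,0,0,1.5,-2.5,-25,-1,0,0,0,1.5,-3,-30,-1,0,0,0,1.5,-3,-34,-1,0,0,0,1.5,-2.5,-38,-1,0,0,0,1.5,-2.5,-41,-1,0,0,0,1.5,-2,-44,-1])

```text
t: 2.87
eef_pos: [0.5301, 0.0878, 0.0848]
orientation: [0.579, -0.409, 0.405, -0.577]
wrist_force: [0.7, -0.4, 1.3]
opening: 0.0003
```

```bash
python3 - <<'E'
from h import *
s=st();print(s["eef_pos"],s["eef_pos"][:2]@ex,s["eef_pos"][:2]@ey)
from cell import optics
d=optics.read_camera("scene"); cv2.imwrite("pics/s2.png",cv2.resize(d["image"][100:260,130:360,::-1],None,fx=3,fy=3))
E
```

```text
[0.53010702 0.08784128 0.08483437] 0.5286910289043583 -0.09599658185623214
```

View pics/s2.png

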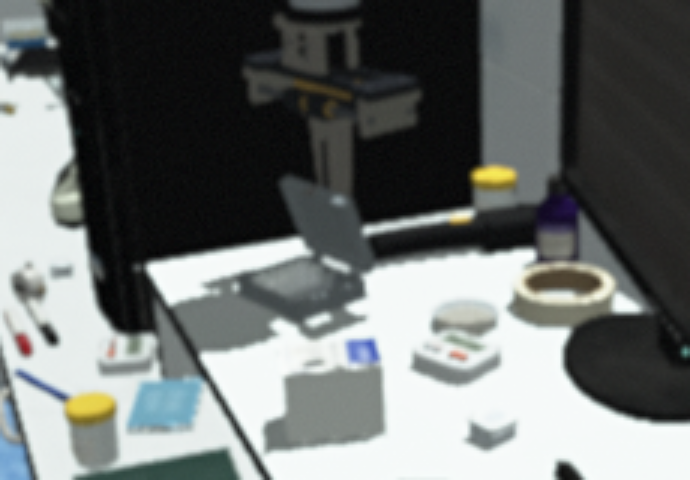

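>>> arm_command(series=[0,0,0,0,3,-5,-1,0,0,0,0,5,-9,-1,0,0,0,0,7,-14,-1,0,0,0,0,9,-20,-1,0,0,0,0,12,-25,-1,0,0,0,0,15.5,-30,-1,0,0,0,0,19,-35,-1,0,0,0,0,24,-39.5,-1])

```text
t: 3.58
eef_pos: [0.4916, 0.0743, 0.0604]
orientation: [0.579, -0.409, 0.405, -0.577]
wrist_force: [0.4, 1.5, 1.1]
opening: 0.0004
```

```bash
python3 - <<'E'
from h import *
s=st();print(s["eef_pos"],s["eef_pos"][:2]@ex,s["eef_pos"][:2]@ey)
E
```

```text
[0.49158076 0.07434092 0.06037648] 0.48786877559483266 -0.09571975429896919
```

>>> arm_command(series=[0,0,0,0,4,-3,-1,0,0,0,0,9,-6,-1,0,0,0,0,14,-9,-1,0,0,0,0,18,-10.5,-1,0,0,0,0,22,-12,-1,0,0,0,0,25,-13,-1,0,0,0,0,26.5,-13,-1,0,0,0,0,27,-13,-1])

```text
t: 4.25
eef_pos: [0.4788, 0.0699, 0.0342]
orientation: [0.58, -0.41, 0.404, -0.577]
wrist_force: [-6.8, -0.6, 15.1]
opening: 0.0003
```

```bash
python3 - <<'E'
from h import *
s=st();print(s["eef_pos"],s["eef_pos"][:2]@ex,s["eef_pos"][:2]@ey)
from cell import optics
d=optics.read_camera("scene"); cv2.imwrite("pics/s3.png",cv2.resize(d["image"][100:260,130:360,::-1],None,fx=3,fy=3))
E
```

```text
[0.47878498 0.06992282 0.03423481] 0.47433260536916766 -0.0955658715655875
```

View pics/s3.png

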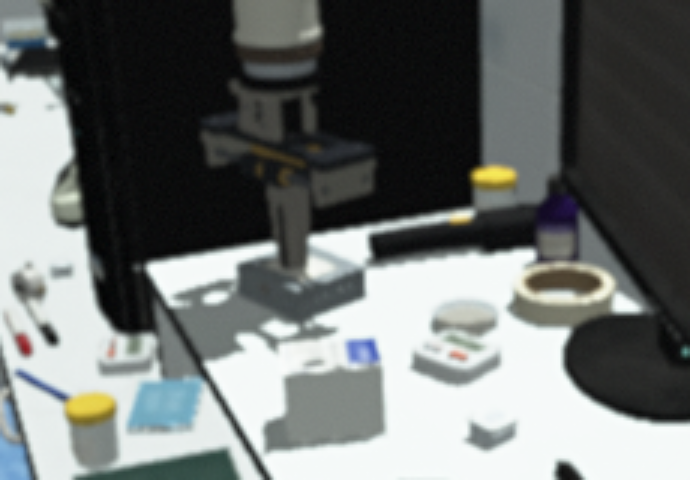

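The lid is shut: the tip stops at 34 mm with 15 N. Now I'll lift and move to above the carton, opening the gripper on the way.

```bash
python3 - <<'E'
from h import *
rel([.433,-.180,.16],76.2)
E
```

```text
rel turn [-1.000e-01 -1.465e+02 -6.000e-01] shift [ 219.3 -125.6 -128.4]
```

>>> arm_command(series=[0,0,0,0,-40,0,-1,0,-7,0,0,-80,0,-1,0,-146.5,0,0,-125,0,0,0,-146.5,0,219,-125,-128,1,0,-146.5,0,219,-125,-128,1,0,-146.5,0,219,-125,-128,1,0,-146.5,0,219,-125,-128,1,0,-146.5,0,219,-125,-128,1])

```text
t: 4.97
eef_pos: [0.4474, -0.1061, 0.1584]
orientation: [0.69, -0.158, 0.152, -0.69]
wrist_force: [0.9, 0.5, 0.5]
opening: 0.0384
```

```bash
python3 - <<'E'
from h import *
rel([.433,-.180,.16],76.2);print(st()["joints"])
E
```

```text
rel turn [  -0.3 -101.5   -0.5] shift [ 18.5  -1.5 -73. ]
[-0.49434329 -0.08820609  1.96464351 -0.00320646  1.27289909 -0.0517199 ]
```

>>> arm_command(series=[0,-101.5,0,18.5,-1.5,-73,1,0,-101.5,0,18.5,-1.5,-73,1,0,-101.5,0,18.5,-1.5,-73,1,0,-101.5,0,18.5,-1.5,-73,1,0,-101.5,0,18.5,-1.5,-73,1,0,-101.5,0,18.5,-1.5,-73,1,0,-101.5,0,18.5,-1.5,-73,1,0,-101.5,0,18.5,-1.5,-73,1])

```text
t: 5.63
eef_pos: [0.4329, -0.1799, 0.1597]
orientation: [-0.681, -0.181, 0.187, 0.684]
wrist_force: [0.2, -0.0, 0.6]
opening: 0.0912
```

```bash
python3 - <<'E'
from h import *
rel([.433,-.180,.16],76.2);print(st()["joints"])
E
```

```text
rel turn [ -0.5 -46.   -0.2] shift [ 0.1 -0.3 -0.1]
[-0.64960129 -0.0645635   1.9397489  -0.0043998   1.27419737 -1.17504208]
```

>>> arm_command(series=[0,-46,0,0,0,0,1,0,-46,0,0,0,0,1,0,-46,0,0,0,0,1,0,-46,0,0,0,0,1,0,-46,0,0,0,0,1,0,-46,0,0,0,0,1,0,-46,0,0,0,0,1,0,-46,0,0,0,0,1])

```text
t: 6.3
eef_pos: [0.4328, -0.1798, 0.1595]
orientation: [-0.554, -0.434, 0.439, 0.559]
wrist_force: [0.0, 1.1, -0.7]
opening: 0.0922
```

```bash
python3 - <<'E'
from h import *
from cell import optics
rel([.433,-.180,.16],76.2);print(st()["joints"])
for n in ["top","scene","wrist"]:
    d=optics.read_camera(n); X=cloud(d); cv2.imwrite(f"pics/{n}1.png",d["image"][:,:,::-1]); np.savez(f"pics/{n}1.npz",**d)
    for nm,cx,cy,r,zl,zh in [("box",.485,.07,.085,.028,.04),("carton",.433,-.18,.06,.054,.07),("case",.436,-.351,.05,.02,.034),("cover",.535,-.254,.035,.013,.027)]:
        m=(np.hypot(X[...,0]-cx,X[...,1]-cy)<r)&(X[...,2]>zl)&(X[...,2]<zh); q=X[m]
        if len(q)<20: continue
        rr=cv2.minAreaRect((q[:,:2]*1000).astype(np.float32)); print(n,nm,len(q),np.round(rr[0],1),np.round(rr[1],1),round(rr[2],1),q[:,2].mean().round(4))
E
```

```text
rel turn [-0.5  0.1 -0. ] shift [-0.1 -0.5 -0.3]
[-0.64952523 -0.06420714  1.93994792 -0.00442943  1.27413286 -1.97932093]
top box 1327 [486.1  73.4] [82.7 98.3] 20.4 0.0333
top carton 217 [ 407.5 -173.3] [51.3 25.7] 75.6 0.0609
top case 214 [ 430.7 -362.3] [35.5 39.9] 63.4 0.025
scene box 416 [485.5  73.9] [ 89.2 105.7] 19.6 0.0337
scene carton 428 [ 432.7 -180.3] [55.3 76.7] 73.3 0.0612
scene case 374 [ 434.5 -350.9] [63.7 42.2] 62.8 0.0257
scene cover 98 [ 534.3 -253.4] [28.2 30.2] 16.1 0.0178
wrist box 4983 [490.9  57.2] [86.4 69.4] 19.5 0.0333
wrist carton 5382 [ 432.7 -181.1] [51.9 77.9] 75.4 0.0615
wrist case 2369 [ 435.6 -352.7] [60.1 40.8] 61.9 0.0253
wrist cover 644 [ 534.8 -255.8] [28.3 28.2] 17.4 0.0175
```

View pics/wrist1.png

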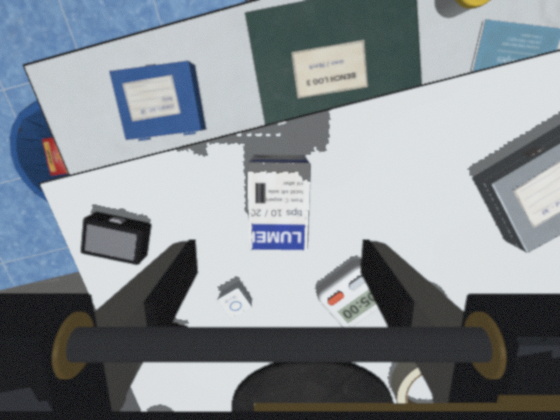

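View pics/top1.png

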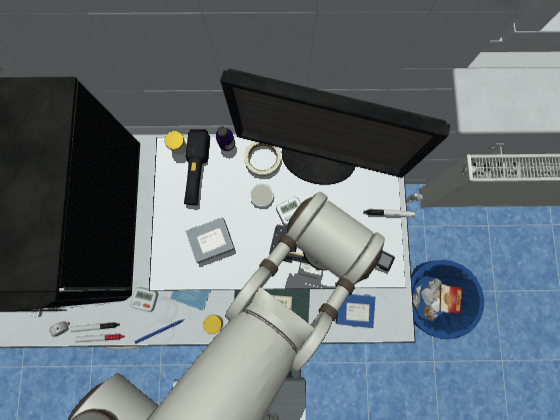

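>>> arm_command(series=[-0.5,0.4,0,-0.4,40,-0.3,1,-0.5,0.4,0,-0.4,80,-0.3,1,-0.5,0.4,0,-0.4,115,-0.3,1,-0.5,0.4,0,-0.4,135,-0.3,1,-0.5,0.4,0,-0.4,144,-0.3,1,-0.5,0.4,0,-0.4,144,-0.3,1,-0.5,0.4,0,-0.4,144,-0.3,0,-0.5,0.4,0,-0.4,144,-0.3,-1], force=20)

```text
t: 7.12
eef_pos: [0.4332, -0.1812, 0.0174]
orientation: [0.56, 0.434, -0.434, -0.557]
wrist_force: [0.4, -0.3, 0.6]
opening: 0.081
```

>>> arm_command(series=[0,0,0,0,0,0,-1,0,0,0,0,0,0,-1,0,0,0,0,0,0,-1,0,0,0,0,0,0,-1])

```text
t: 7.45
eef_pos: [0.4336, -0.1815, 0.018]
orientation: [0.56, 0.434, -0.434, -0.557]
wrist_force: [0.1, -0.6, -0.1]
opening: 0.0541
```

```bash
python3 - <<'E'
from h import *
from cell import optics
print(st()["wrist_force"])
rel([.4328,-.1803,.015],75.8);print(st()["joints"])
d=optics.read_camera("wrist"); cv2.imwrite("pics/w2.png",d["image"][:,:,::-1])
E
```

```text
[ 0.10335556 -0.64366674 -0.09719062]
rel turn [ 0.2 -0.1 -0.1] shift [1.  3.  1.1]
[-6.53794390e-01  1.49205439e-01  2.03869130e+00 -9.91186090e-04
  9.48933753e-01 -1.97377928e+00]
```

View pics/w2.png

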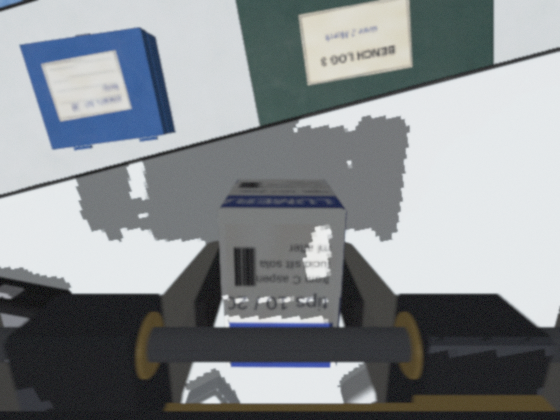

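The carton sits between the pads, almost clamped. I'll finish closing, then lift.

>>> arm_command(series=[0,0,0,0,0,0,-1,0,0,0,0,0,0,-1,0,0,0,0,0,0,-1,0,0,0,0,-10,0,-1,0,0,0,0,-30,0,-1,0,0,0,0,-60,0,-1,0,0,0,0,-80,0,-1,0,0,0,0,-80,0,-1])

```text
t: 8.17
eef_pos: [0.4361, -0.1831, 0.1028]
orientation: [0.563, 0.435, -0.433, -0.554]
wrist_force: [0.6, -0.5, -0.3]
opening: 0.051
```

```bash
python3 - <<'E'
from h import *
from cell import optics
s=st(); print(s["wrist_force"],s["opening"])
M=Ro.from_quat(s["orientation"]).as_matrix(); print("yaw",np.degrees(np.arctan2(M[1,0],M[0,0])))
d=optics.read_camera("wrist"); cv2.imwrite("pics/w3.png",d["image"][:,:,::-1]); X=cloud(d)
T=(X-s["eef_pos"])@M  # tool coords
for n,dd in (("wrist",d),("scene",optics.read_camera("scene"))):
    T=(cloud(dd)-s["eef_pos"])@M
    m=(abs(T[...,0])<.032)&(abs(T[...,2])<.06)&(T[...,1]>-.055)&(T[...,1]<-.038); q=T[m]
    print(n,len(q),(q.min(0)*1000).round(1),(q.max(0)*1000).round(1))
    h=np.histogram(q[:,1],12); print(h[0],(h[1]*1000).round(1))
    m&=abs(T[...,1]-np.median(q[:,1]))<.005; q=T[m]
    print(cv2.minAreaRect((q[:,[0,2]]*1000).astype(np.float32)), np.percentile(q[:,2]*1000,[0,2,98,100]).round(1))
rel([*(np.array([.486,.0735])),.14],20)
E
```

```text
[ 0.63398069 -0.49314789 -0.3429036 ] 0.05096989595072111
yaw 75.66383494012625
wrist 16544 [-32. -55. -38.] [ 32. -38.  40.]
[ 110  132  120  109  120  124  271 8132 6617  366  209  234] [-55.  -53.6 -52.2 -50.8 -49.3 -47.9 -46.5 -45.1 -43.7 -42.3 -40.8 -39.4
 -38. ]
((0.024936676025390625, 0.9863510131835938), (77.9268798828125, 63.89175796508789), 89.91300201416016) [-38.  -35.1  39.3  40. ]
scene 240 [-26.8 -44.1 -36. ] [ 29.2 -38.   41.1]
[ 2 14 28 54 59 31 23  5  6  8  3  7] [-44.1 -43.6 -43.1 -42.6 -42.1 -41.6 -41.1 -40.6 -40.  -39.5 -39.  -38.5
 -38. ]
((0.2569694519042969, 2.1094093322753906), (76.44585418701172, 55.40784454345703), 88.02891540527344) [-36.  -34.8  39.9  41.1]
rel turn [ 0.4 55.7 -0. ] shift [259.7 -42.4  12.1]
```

View pics/w3.png

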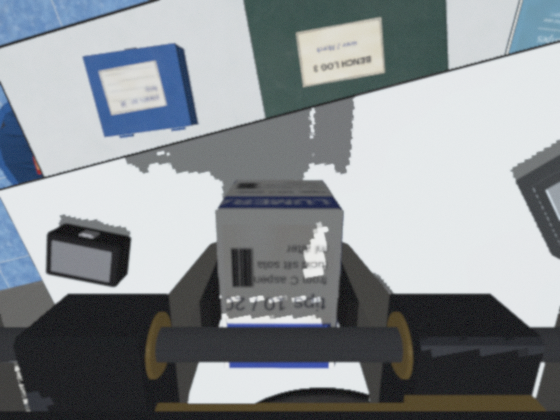

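```bash
python3 - <<'E'
from h import *
rel([.4864,.0723,.12],19.8)
E
```

```text
rel turn [ 0.4 55.9 -0. ] shift [258.7 -22.4  11.5]
```

>>> arm_command(series=[0.4,6,0,20,-15,1,-1,0.4,55.9,0,258.7,-22.4,11.5,-1,0.4,55.9,0,258.7,-22.4,11.5,-1,0.4,55.9,0,258.7,-22.4,11.5,-1,0.4,55.9,0,258.7,-22.4,11.5,-1,0.4,55.9,0,258.7,-22.4,11.5,-1,0.4,55.9,0,258.7,-22.4,11.5,-1,0.4,55.9,0,258.7,-22.4,11.5,-1])

```text
t: 8.93
eef_pos: [0.485, 0.0751, 0.118]
orientation: [-0.689, -0.155, 0.158, 0.69]
wrist_force: [-0.0, -0.4, -0.6]
opening: 0.0507
```

>>> arm_command(series=[0,0,0,0,0,0,-1])

```text
t: 9.02
eef_pos: [0.4842, 0.0788, 0.1164]
orientation: [-0.688, -0.154, 0.158, 0.691]
wrist_force: [0.4, 0.3, -1.7]
opening: 0.0509
```

```bash
python3 - <<'E'
from h import *
from cell import optics
rel([.4864,.0723,.056],19.8); s=st();print(s["eef_pos"],s["joints"])
d=optics.read_camera("wrist"); cv2.imwrite("pics/w4.png",d["image"][:,:,::-1]); X=cloud(d)
M=Ro.from_quat(s["orientation"]).as_matrix()
T=(X-s["eef_pos"])@M
m=(abs(T[...,0])<.06)&(abs(T[...,2])<.08)&(abs(X[...,2]-.034)<.006); q=X[m]; print(len(q))
if len(q)>20: print(cv2.minAreaRect((q[:,:2]*1000).astype(np.float32)))
E
```

```text
rel turn [-0.3  5.6 -0.3] shift [-0.5 60.3 -7.2]
[0.48417233 0.0788244  0.11637566] [-0.08705937  0.04566729  1.9224312   0.00243172  1.18061697 -0.53196186]
2313
((473.95184326171875, 106.32295227050781), (83.20430755615234, 25.8659725189209), 20.836458206176758)
```

View pics/w4.png

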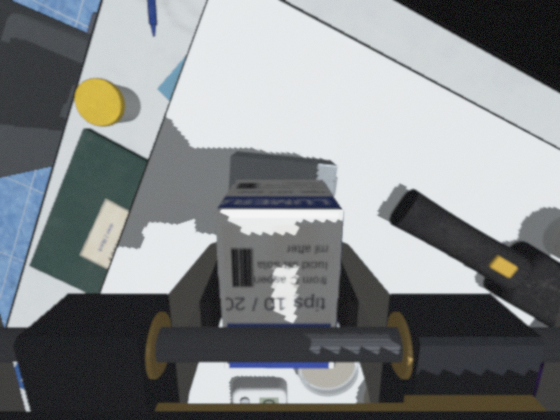

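```bash
python3 - <<'E'
from h import *
rel([.4868,.0718,.060],20.3)
E
```

```text
rel turn [-0.3  5.4 -0.4] shift [ 1.2 55.6 -6.8]
```

>>> arm_command(series=[-0.3,5.4,-0.4,1.2,0,-6.8,-1,-0.3,5.4,-0.4,1.2,20,-6.8,-1,-0.3,5.4,-0.4,1.2,38,-6.8,-1,-0.3,5.4,-0.4,1.2,48,-6.8,-1,-0.3,5.4,-0.4,1.2,53,-6.8,-1,-0.3,5.4,-0.4,1.2,55.6,-6.8,-1,-0.3,5.4,-0.4,1.2,55.6,-6.8,-1,-0.3,5.4,-0.4,1.2,55.6,-6.8,-1])

```text
t: 9.73
eef_pos: [0.4873, 0.0715, 0.0606]
orientation: [0.696, 0.125, -0.125, -0.696]
wrist_force: [0.5, -0.3, -0.7]
opening: 0.0514
```

```bash
python3 - <<'E'
from h import *
s=st();print(s["eef_pos"],s["wrist_force"])
rel([.4868,.0718,.0515],20.3)
E
```

```text
[0.48730169 0.07152076 0.06059326] [ 0.52789331 -0.29205289 -0.71287011]
rel turn [0. 0. 0.] shift [-0.4  9.1  0.4]
```

>>> arm_command(series=[0,0,0,-0.4,2,0.4,-1,0,0,0,-0.4,4,0.4,-1,0,0,0,-0.4,5.5,0.4,-1,0,0,0,-0.4,6.5,0.4,-1,0,0,0,-0.4,7.5,0.4,-1,0,0,0,-0.4,8,0.4,-1,0,0,0,-0.4,8,0.4,-1])

```text
t: 10.32
eef_pos: [0.4867, 0.0718, 0.0524]
orientation: [0.696, 0.125, -0.125, -0.696]
wrist_force: [0.1, 0.5, -0.9]
opening: 0.0507
```

```bash
python3 - <<'E'
from h import *
s=st();print(s["eef_pos"],s["wrist_force"])
from cell import optics
d=optics.read_camera("scene"); cv2.imwrite("pics/s5.png",cv2.resize(d["image"][140:240,180:320,::-1],None,fx=5,fy=5))
E
```

```text
[0.48667068 0.07177461 0.05240793] [ 0.09953909  0.53068956 -0.88056421]
```

View pics/s5.png

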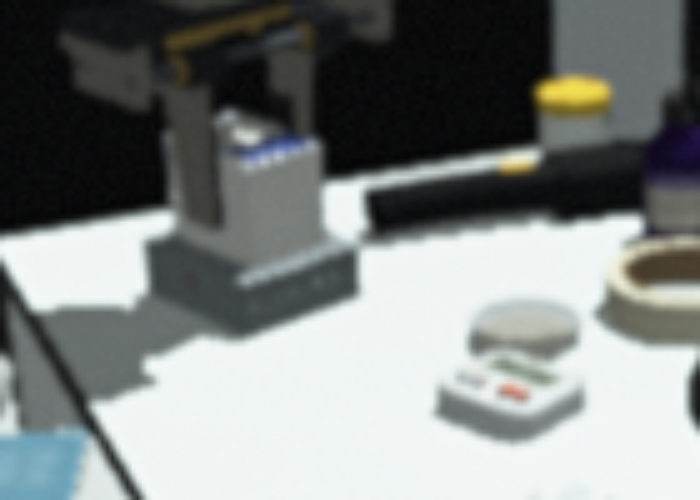

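>>> arm_command(series=[0,0,0,0,0.6,0,-1,0,0,0,0,1.1,0,-1,0,0,0,0,1.5,0,-1,0,0,0,0,1.5,0,-1])

```text
t: 10.7
eef_pos: [0.4869, 0.0718, 0.0519]
orientation: [0.696, 0.125, -0.125, -0.696]
wrist_force: [-3.0, 0.3, 6.3]
opening: 0.0512
```

>>> arm_command(series=[0,0,0,0,0,0,0.3,0,0,0,0,0,0,0.5,0,0,0,0,0,0,0.6,0,0,0,0,0,0,0.6,0,0,0,0,-10,0,0.6,0,0,0,0,-40,0,0.6,0,0,0,0,-75,0,0.6,0,0,0,0,-90,0,0.6])

```text
t: 11.37
eef_pos: [0.4891, 0.0717, 0.1467]
orientation: [0.697, 0.127, -0.123, -0.695]
wrist_force: [0.5, 0.2, -0.0]
opening: 0.0736
```

```bash
python3 - <<'E'
from h import *
rel([.4357,-.3512,.15],-27.5);print(st()["eef_pos"],st()["joints"])
E
```

```text
rel turn [ 0.  47.9  0.4] shift [-197.2   -3.2 -377.9]
[0.48907514 0.0716805  0.14670937] [-9.92409929e-02  6.72981134e-03  1.89734694e+00 -3.80395649e-04
  1.23108163e+00 -4.54647101e-01]
```

>>> arm_command(series=[0,47.9,0.4,-197,-3,-378,1,0,47.9,0.4,-197,-3,-378,1,0,47.9,0.4,-197,-3,-378,1,0,47.9,0.4,-197,-3,-378,1,0,47.9,0.4,-197,-3,-378,1,0,47.9,0.4,-197,-3,-378,1,0,47.9,0.4,-197,-3,-378,1,0,47.9,0.4,-197,-3,-378,1])

```text
t: 12.03
eef_pos: [0.4465, -0.2612, 0.1491]
orientation: [0.687, -0.169, 0.17, -0.686]
wrist_force: [2.0, 0.1, 0.5]
opening: 0.0921
```

```bash
python3 - <<'E'
from h import *
rel([.4357,-.3512,.15],-27.5);print(st()["eef_pos"])
E
```

```text
rel turn [ 0.1 -0.3  0.1] shift [ 32.3  -0.8 -84.7]
[ 0.4465333  -0.26121973  0.14908665]
```

>>> arm_command(series=[0,0,0,32.3,-1,-84.7,1,0,0,0,32.3,-1,-84.7,1,0,0,0,32.3,-1,-84.7,1,0,0,0,32.3,-1,-84.7,1])

```text
t: 12.37
eef_pos: [0.4351, -0.354, 0.1509]
orientation: [0.687, -0.17, 0.172, -0.685]
wrist_force: [-0.3, 0.9, 1.2]
opening: 0.0919
```

```bash
cat >> h.py <<'E'
def meas(tag,items,cams=("top","scene","wrist")):
    from cell import optics
    for n in cams:
        d=optics.read_camera(n); X=cloud(d); cv2.imwrite(f"pics/{tag}_{n}.png",d["image"][:,:,::-1]); np.savez(f"pics/{tag}_{n}.npz",**d)
        for nm,cx,cy,r,zl,zh in items:
            m=(np.hypot(X[...,0]-cx,X[...,1]-cy)<r)&(X[...,2]>zl)&(X[...,2]<zh); q=X[m]
            if len(q)<20: continue
            rr=cv2.minAreaRect((q[:,:2]*1000).astype(np.float32)); print(n,nm,len(q),np.round(rr[0],1),np.round(rr[1],1),round(rr[2],1),q[:,2].mean().round(4))
E
python3 - <<'E'
from h import *
rel([.4357,-.3512,.15],-27.5);print(st()["eef_pos"])
meas("c1",[("box",.486,.073,.085,.028,.04),("carton",.486,.073,.06,.085,.105),("case",.436,-.351,.05,.02,.034),("cover",.535,-.254,.035,.013,.027)])
E
```

```text
rel turn [ 0.1 -0.5  0.1] shift [-0.8  0.9  2.8]
[ 0.43506359 -0.3540473   0.15092532]
top box 455 [485.2  72.9] [85.4 98.4] 20.0 0.0333
top carton 752 [486.8  73.7] [52.6 78.1] 20.9 0.0951
top case 52 [ 450.3 -332.9] [14.6 32. ] 62.7 0.0244
top cover 113 [ 535.4 -253.9] [27.1 27.4] 17.8 0.0172
scene box 203 [484.6  72.3] [ 84.3 102.4] 21.1 0.0338
scene carton 63 [475.4  58. ] [42.1 89.1] 55.4 0.091
scene case 372 [ 435.2 -350.5] [63.5 41.3] 62.8 0.0258
scene cover 99 [ 534.7 -254. ] [29.  29.6] 18.4 0.0177
wrist case 2649 [ 435.2 -352. ] [59.3 41.1] 63.2 0.0253
wrist cover 1187 [ 535.3 -255.9] [27.7 27.4] 17.9 0.0176
```

View pics/c1_top.png

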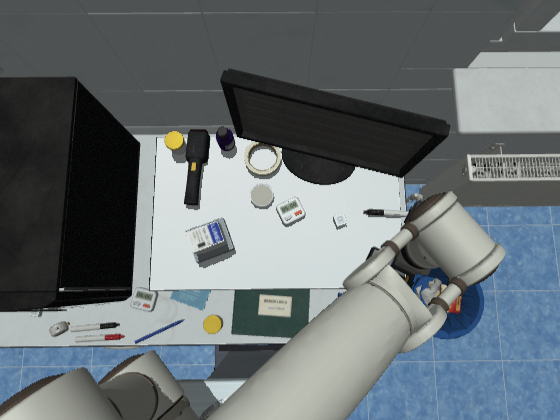

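View pics/c1_wrist.png

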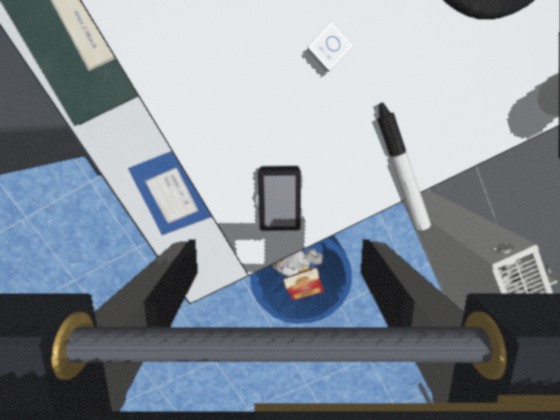

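```bash
python3 - <<'E'
from h import *
rel([.4355,-.3512,.006],-27.2);print(st()["eef_pos"])
E
```

```text
rel turn [-0.  -0.5  0. ] shift [  0.4 144.1  -1.5]
[ 0.43584306 -0.34965103  0.15011511]
```

>>> arm_command(series=[0,-0.5,0,0.4,40,-1.5,1,0,-0.5,0,0.4,80,-1.5,1,0,-0.5,0,0.4,115,-1.5,1,0,-0.5,0,0.4,135,-1.5,1,0,-0.5,0,0.4,142,-1.5,1,0,-0.5,0,0.4,144,-1.5,1,0,-0.5,0,0.4,144,-1.5,0.5,0,-0.5,0,0.4,144,-1.5,0], force=15)

```text
t: 13.18
eef_pos: [0.4369, -0.352, 0.0082]
orientation: [0.688, -0.165, 0.167, -0.687]
wrist_force: [-0.6, -0.8, 0.3]
opening: 0.0806
```

```bash
python3 - <<'E'
from h import *
rel([.4355,-.3512,.006],-27.2);print(st()["eef_pos"])
E
```

```text
rel turn [0.1 0.  0.2] shift [-1.6  2.2  0. ]
[ 0.43691516 -0.3519572   0.00823215]
```

>>> arm_command(series=[0,0,0,-1.6,1,0,0,0,0,0,-1.6,1.5,0,-1,0,0,0,-1.6,1.5,0,-1,0,0,0,-1.6,1.5,0,-1,0,0,0,-1.6,1.5,0,-1,0,0,0,-1.6,1.5,0,-1,0,0,0,-1.6,1.5,0,-1,0,0,0,-1.6,1.5,0,-1])

```text
t: 13.85
eef_pos: [0.4355, -0.3513, 0.0068]
orientation: [0.688, -0.165, 0.167, -0.687]
wrist_force: [0.4, 0.2, 1.8]
opening: 0.0399
```

```bash
python3 - <<'E'
from h import *
s=st();print(s["eef_pos"],s["opening"],s["wrist_force"])
E
```

```text
[ 0.43551553 -0.35129141  0.00680014] 0.039945621021343115 [0.3805733  0.22455199 1.75708673]
```

>>> arm_command(series=[0,0,0,0,-10,0,-1,0,0,0,0,-35,0,-1,0,0,0,0,-75,0,-1,0,0,0,0,-115,0,-1,0,0,0,0,-140,0,-1,0,0,0,0,-143,0,-1,0,0,0,0,-143,0,-1])

```text
t: 14.43
eef_pos: [0.4361, -0.352, 0.1524]
orientation: [0.689, -0.164, 0.168, -0.686]
wrist_force: [0.4, 0.4, -0.8]
opening: 0.0401
```

```bash
python3 - <<'E'
from h import *
from cell import optics
s=st(); print(s["wrist_force"],s["opening"])
M=Ro.from_quat(s["orientation"]).as_matrix(); print("yaw",np.degrees(np.arctan2(M[1,0],M[0,0])))
for n in ("wrist","scene","top"):
    dd=optics.read_camera(n); T=(cloud(dd)-s["eef_pos"])@M
    m=(abs(T[...,0])<.0205)&(abs(T[...,2])<.05)&(T[...,1]>-.028)&(T[...,1]<-.012); q=T[m]
    if len(q)<10: print(n,len(q)); continue
    print(n,len(q),"top",np.median(q[:,1])*1000,np.percentile(q[:,2]*1000,[0,2,50,98,100]).round(1))
    if n=="wrist": cv2.imwrite("pics/w6.png",dd["image"][:,:,::-1])
rel([.4865,.0735,.16],20.5)
E
```

```text
[ 0.43522625  0.41209563 -0.8440161 ] 0.04005875947055826
yaw -27.160679597273937
wrist 8624 top -18.640240725961938 [-31.2 -28.7   2.7  28.5  29.2]
scene 313 top -17.042652718044014 [-30.4 -28.9  -8.1  27.2  28.9]
top 0
rel turn [ -0.  -47.7   0. ] shift [-146.7  -12.2  400.4]
```

View pics/w6.png

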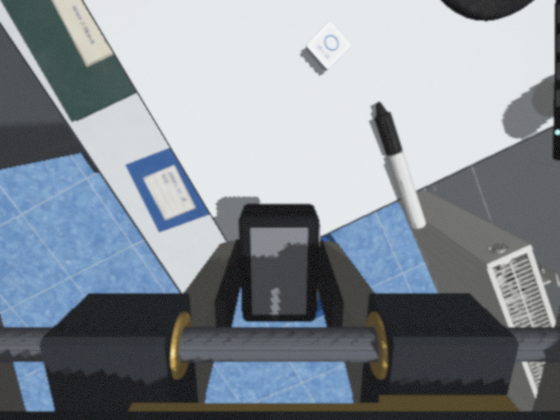

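>>> arm_command(series=[0,-47.7,0,-147,-5,400,-1,0,-47.7,0,-147,-5,400,-1,0,-47.7,0,-147,-5,400,-1,0,-47.7,0,-147,-5,400,-1,0,-47.7,0,-147,-5,400,-1,0,-47.7,0,-147,-5,400,-1,0,-47.7,0,-147,-5,400,-1,0,-47.7,0,-147,-5,400,-1])

```text
t: 15.25
eef_pos: [0.4732, -0.0176, 0.1501]
orientation: [-0.695, -0.126, 0.128, 0.696]
wrist_force: [0.9, -0.2, -0.8]
opening: 0.0396
```

```bash
python3 - <<'E'
from h import *
rel([.4864,.074,.15],20.5);print(st()["eef_pos"])
E
```

```text
rel turn [-0.1  0.2 -0.2] shift [44.8  0.1 81. ]
[ 0.4731959  -0.01758288  0.15007069]
```

>>> arm_command(series=[0,0,0,17,0,31,-1,0,0,0,34,0,61,-1,0,0,0,43,0,77,-1,0,0,0,44.8,0,81,-1,0,0,0,44.8,0,81,-1,0,0,0,44.8,0,81,-1])

```text
t: 15.75
eef_pos: [0.4856, 0.0734, 0.149]
orientation: [-0.695, -0.125, 0.129, 0.696]
wrist_force: [-1.1, 0.1, -1.4]
opening: 0.04
```

```bash
python3 - <<'E'
from h import *
rel([.4864,.074,.108],20.5);print(st()["eef_pos"])
from cell import optics
d=optics.read_camera("wrist"); cv2.imwrite("pics/w7.png",d["image"][:,:,::-1]); X=cloud(d)
m=(np.hypot(X[...,0]-.486,X[...,1]-.073)<.06)&(abs(X[...,2]-.095)<.006); q=X[m]; print(len(q),cv2.minAreaRect((q[:,:2]*1000).astype(np.float32)))
E
```

```text
rel turn [-0.2  0.2 -0.3] shift [ 1.2 41.   0.2]
[0.48564511 0.07336034 0.14896272]
2461 ((478.1576232910156, 95.87919616699219), (52.33942794799805, 27.511226654052734), 19.574434280395508)
```

View pics/w7.png

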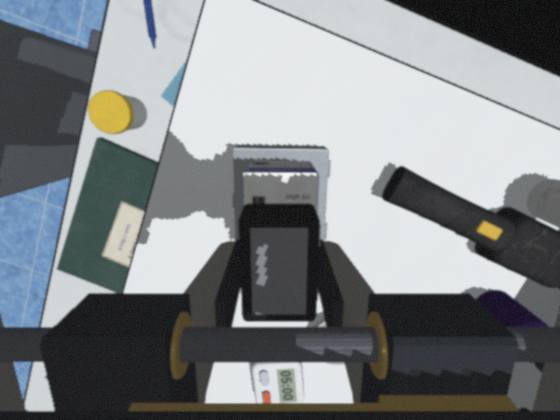

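>>> arm_command(series=[-0.2,0.2,-0.3,1,12,0,-1,-0.2,0.2,-0.3,1,24,0,-1,-0.2,0.2,-0.3,1,33,0,-1,-0.2,0.2,-0.3,1,38,0,-1,-0.2,0.2,-0.3,1,41,0,-1,-0.2,0.2,-0.3,1,41,0,-1,-0.2,0.2,-0.3,1,42.5,0,-1,-0.2,0.2,-0.3,1,42.5,0,-1])

```text
t: 16.47
eef_pos: [0.487, 0.0732, 0.1072]
orientation: [0.696, 0.126, -0.125, -0.696]
wrist_force: [0.3, 0.4, -0.9]
opening: 0.0401
```

```bash
python3 - <<'E'
from h import *
rel([.4863,.0738,.102],20.5);print(st()["eef_pos"],st()["wrist_force"])
E
```

```text
rel turn [ 0.1 -0.   0.1] shift [-0.4  5.2  0.8]
[0.48697506 0.07320965 0.10715597] [ 0.34887812  0.37968802 -0.86695582]
```

>>> arm_command(series=[0,0,0,-0.4,1.2,0.8,-1,0,0,0,-0.4,2.2,0.8,-1,0,0,0,-0.4,3.2,0.8,-1,0,0,0,-0.4,4,0.8,-1,0,0,0,-0.4,4.6,0.8,-1,0,0,0,-0.4,4.6,0.8,-1])

```text
t: 16.97
eef_pos: [0.4862, 0.0738, 0.1024]
orientation: [0.696, 0.126, -0.125, -0.696]
wrist_force: [-0.4, 0.0, -1.0]
opening: 0.0393
```

>>> arm_command(series=[0,0,0,0,0.5,0,-1,0,0,0,0,0.9,0,-1,0,0,0,0,1.2,0,-1,0,0,0,0,1.2,0,-1])

```text
t: 17.3
eef_pos: [0.4865, 0.0738, 0.1021]
orientation: [0.696, 0.126, -0.125, -0.696]
wrist_force: [-2.9, -0.1, 6.1]
opening: 0.0398
```

>>> arm_command(series=[0,0,0,0,0,0,0.1,0,0,0,0,0,0,0.3,0,0,0,0,0,0,0.3,0,0,0,0,0,0,0.3,0,0,0,0,-10,0,0.3,0,0,0,0,-35,0,0.3,0,0,0,0,-65,0,0.3,0,0,0,0,-70,0,0.3])

```text
t: 17.97
eef_pos: [0.4894, 0.0737, 0.1778]
orientation: [0.697, 0.129, -0.122, -0.695]
wrist_force: [0.6, 0.5, 0.1]
opening: 0.0598
```

```bash
python3 - <<'E'
from h import *
s=st();print(s["eef_pos"],s["opening"],s["joints"])
rel([.5352,-.2545,.15],17.8)
E
```

```text
[0.4893504  0.07369261 0.17780342] 0.059801256344351385 [-9.49338888e-02 -2.83942354e-02  1.86761431e+00 -4.94165222e-04
  1.29219624e+00 -4.52147750e-01]
rel turn [0.3 2.7 0.5] shift [ -72.1   28.7 -323.4]
```

```bash
python3 - <<'E'
from h import *
for f in ("pics/scene0.npz","pics/top0.npz"):
    X=cloud(dict(np.load(f)))
    for z0 in np.arange(.02,.5,.06):
        m=(X[...,0]>.5)&(X[...,0]<.8)&(X[...,1]>-.36)&(X[...,1]<-.14)&(X[...,2]>z0)&(X[...,2]<z0+.06)
        if m.sum()>10: print(f,z0.round(2),m.sum(),np.percentile(X[m][:,0],[.5,2]).round(3))
E
```

```text
pics/scene0.npz 0.02 65 [0.525 0.532]
pics/scene0.npz 0.08 672 [0.63  0.633]
pics/scene0.npz 0.14 722 [0.649 0.65 ]
pics/scene0.npz 0.2 780 [0.649 0.649]
pics/scene0.npz 0.26 853 [0.648 0.65 ]
pics/scene0.npz 0.32 824 [0.637 0.648]
pics/scene0.npz 0.38 321 [0.63 0.63]
pics/top0.npz 0.02 36 [0.521 0.522]
pics/top0.npz 0.08 1079 [0.631 0.635]
pics/top0.npz 0.14 931 [0.646 0.647]
pics/top0.npz 0.2 1135 [0.646 0.647]
pics/top0.npz 0.26 1379 [0.646 0.647]
pics/top0.npz 0.32 727 [0.635 0.643]
pics/top0.npz 0.38 2232 [0.632 0.636]
```

```bash
python3 - <<'E'
from h import *
d=dict(np.load("pics/wrist0.npz")); p=-d["R"].T@d["t"]
M=Ro.from_quat([-0.57171562,  0.4158762 , -0.4150166 ,  0.57266871]).as_matrix()
print((p-np.array([ 0.17793478, -0.54613722,  0.21364629]))@M)
E
```

```text
[ 0.00117481 -0.16953657  0.07660146]
```

>>> arm_command(series=[0,-85,0,-20,0,-90,0.5,0,-85,0,-40,0,-180,0.5,0,-85,0,-60,0,-270,0.5,0,-85,0,-72,0,-323,0.5,0,-85,0,-72,0,-323,0.5,0,-85,0,-72,0,-323,0.5,0,-85,0,-72,0,-323,0.5,0,-85,0,-72,0,-323,0.5])

```text
t: 18.63
eef_pos: [0.532, -0.2361, 0.1787]
orientation: [0.566, 0.429, -0.426, -0.561]
wrist_force: [1.2, -0.5, 0.2]
opening: 0.069
```

```bash
python3 - <<'E'
from h import *
s=st();print(s["eef_pos"],s["opening"],s["joints"])
rel([.5352,-.2545,.15],107.8)
E
```

```text
[ 0.5319861  -0.23605142  0.1786869 ] 0.06896762327526372 [-0.62626255  0.19871658  1.6234904   0.00209902  1.31208617 -1.92513877]
rel turn [  0.4 -33.4  -0.2] shift [-16.9  28.8  -7.8]
```

>>> arm_command(series=[0.4,-33.4,0,-17,29,-7.8,0.5,0.4,-33.4,0,-17,29,-7.8,0.5,0.4,-33.4,0,-17,29,-7.8,0.5,0.4,-33.4,0,-17,29,-7.8,0.5,0.4,-33.4,0,-17,29,-7.8,0.5,0.4,-33.4,0,-17,29,-7.8,0.5,0.4,-33.4,0,-17,29,-7.8,0.5])

```text
t: 19.22
eef_pos: [0.5351, -0.2546, 0.1499]
orientation: [-0.418, -0.57, 0.571, 0.417]
wrist_force: [-0.6, 0.4, -0.1]
opening: 0.0686
```

```bash
python3 - <<'E'
from h import *
rel([.535,-.2548,.15],107.8);print(st()["joints"])
meas("v1",[("box",.486,.073,.085,.028,.04),("carton",.486,.073,.06,.085,.105),("case",.486,.073,.05,.113,.13),("cover",.535,-.254,.035,.013,.027)])
E
```

```text
rel turn [-0.  -0.2 -0.2] shift [-0.2 -0.1  0.2]
[-6.46703215e-01  2.57270871e-01  1.61370835e+00 -2.06075556e-03
  1.26877070e+00 -2.52472318e+00]
top box 456 [485.4  72.9] [85.5 98.1] 19.8 0.0333
top carton 265 [487.   73.5] [52.9 77.5] 20.7 0.0951
top case 471 [485.5  73.5] [41.8 60.2] 21.0 0.1201
scene box 258 [485.7  72.9] [ 85.6 101.3] 20.9 0.0338
scene carton 228 [474.8  62.2] [44.9 89.7] 47.3 0.0947
scene case 154 [486.6  70.9] [43.4 58.9] 20.9 0.1197
scene cover 100 [ 533.7 -253.1] [28.2 31. ] 17.7 0.0177
wrist cover 836 [ 535.1 -256.1] [27.5 26.9] 17.6 0.0176
```

View pics/v1_wrist.png

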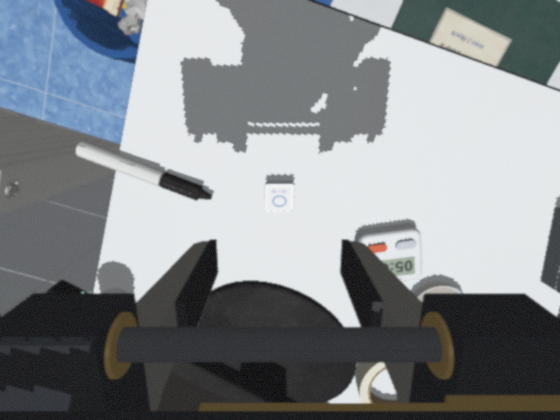

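View pics/v1_top.png

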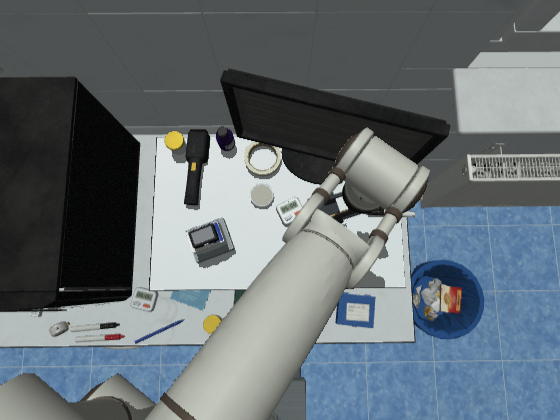

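>>> arm_command(series=[0,0,0,0,35,0.2,0.1,0,0,0,0,75,0.2,0.1,0,0,0,0,110,0.2,0.1,0,0,0,0,132,0.2,0.1,0,0,0,0,142,0.2,0.1,0,0,0,0,145,0.2,0.1,0,0,0,0,145,0.2,0.1,0,0,0,0,145,0.2,0.1], force=8)

```text
t: 20.03
eef_pos: [0.5364, -0.256, 0.0068]
orientation: [-0.419, -0.57, 0.572, 0.415]
wrist_force: [0.1, -0.3, 0.5]
opening: 0.0509
```

```bash
python3 - <<'E'
from h import *
rel([.535,-.2548,.005],107.8);print(st()["eef_pos"],st()["wrist_force"])
E
```

```text
rel turn [ 0.1 -0.1 -0.3] shift [1.6 1.8 0.9]
[ 0.53636942 -0.25601863  0.00679564] [ 0.09076177 -0.27722305  0.52425572]
```

>>> arm_command(series=[0,0,0,1.6,1.5,0.9,0.1,0,0,0,1.6,1.5,0.9,-0.1,0,0,0,1.6,1.5,0.9,-0.3,0,0,0,1.6,1.5,0.9,-1,0,0,0,1.6,1.5,0.9,-1,0,0,0,1.6,1.5,0.9,-1,0,0,0,1.6,1.5,0.9,-1,0,0,0,1.6,1.5,0.9,-1])

```text
t: 20.7
eef_pos: [0.5353, -0.2549, 0.0058]
orientation: [-0.419, -0.57, 0.572, 0.415]
wrist_force: [-0.7, 0.9, 5.1]
opening: 0.0272
```

```bash
python3 - <<'E'
from h import *
s=st();print(s["eef_pos"],s["wrist_force"],s["opening"])
E
```

```text
[ 0.53527251 -0.25494293  0.00576946] [-0.67847061  0.93418632  5.0662504 ] 0.02724296158338847
```

>>> arm_command(series=[0,0,0,0,-8,0,-1,0,0,0,0,-30,0,-1,0,0,0,0,-70,0,-1,0,0,0,0,-110,0,-1,0,0,0,0,-150,0,-1,0,0,0,0,-165,0,-1,0,0,0,0,-165,0,-1])

```text
t: 21.28
eef_pos: [0.5374, -0.256, 0.1769]
orientation: [-0.423, -0.57, 0.572, 0.411]
wrist_force: [-0.4, -0.5, 0.2]
opening: 0.0273
```

```bash
python3 - <<'E'
from h import *
from cell import optics
s=st(); print(s["wrist_force"],s["opening"])
M=Ro.from_quat(s["orientation"]).as_matrix(); print("yaw",np.degrees(np.arctan2(M[1,0],M[0,0])))
dd=optics.read_camera("wrist"); T=(cloud(dd)-s["eef_pos"])@M
m=(abs(T[...,0])<.0135)&(abs(T[...,2])<.03)&(T[...,1]>-.022)&(T[...,1]<-.005); q=T[m]
print(len(q),"top",np.median(q[:,1])*1000,np.percentile(q[:,2]*1000,[0,2,50,98,100]).round(1))
cv2.imwrite("pics/w8.png",dd["image"][:,:,::-1])
rel([.486,.0735,.17],110.6)
E
```

```text
[-0.39122106 -0.51461827  0.1862554 ] 0.027329365908577853
yaw 107.68650527359799
2589 top -11.853367458966188 [-13.3 -12.3   2.3  14.   14.5]
rel turn [ 0.2 -2.9 -0.6] shift [ 3.281e+02  2.000e-01 -5.230e+01]
```

View pics/w8.png

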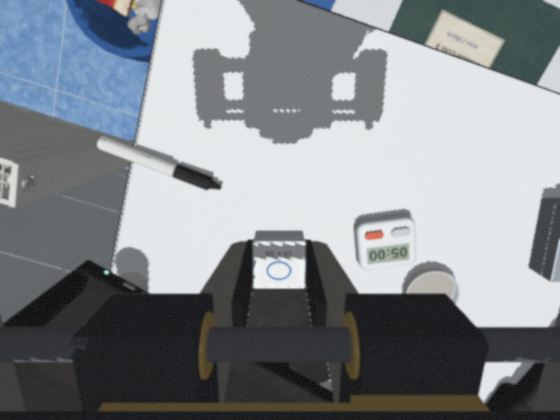

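>>> arm_command(series=[0.2,-2.9,-0.6,40,0,-6,-1,0.2,-2.9,-0.6,80,0,-13,-1,0.2,-2.9,-0.6,120,0,-19,-1,0.2,-2.9,-0.6,160,0,-25,-1,0.2,-2.9,-0.6,200,0,-32,-1,0.2,-2.9,-0.6,240,0,-38,-1,0.2,-2.9,-0.6,280,0,-45,-1,0.2,-2.9,-0.6,310,0,-50,-1])

```text
t: 22.0
eef_pos: [0.4866, 0.0585, 0.1676]
orientation: [-0.401, -0.581, 0.582, 0.404]
wrist_force: [0.6, 0.0, -0.0]
opening: 0.0275
```

```bash
python3 - <<'E'
from h import *
rel([.4866,.0735,.165],110.6);print(st()["eef_pos"])
E
```

```text
rel turn [-0.2  0.   0.2] shift [14.   2.6 -5.3]
[0.4865827  0.05853767 0.16758615]
```

>>> arm_command(series=[0,0,0,10,2,-4,-1,0,0,0,14,2.6,-5.3,-1,0,0,0,14,2.6,-5.3,-1,0,0,0,14,2.6,-5.3,-1,0,0,0,14,2.6,-5.3,-1])

```text
t: 22.42
eef_pos: [0.4866, 0.0724, 0.1645]
orientation: [-0.401, -0.581, 0.582, 0.405]
wrist_force: [0.7, -0.1, -0.9]
opening: 0.0276
```

```bash
python3 - <<'E'
from h import *
rel([.4866,.0735,.133],110.6);print(st()["eef_pos"],st()["wrist_force"])
from cell import optics
d=optics.read_camera("wrist"); cv2.imwrite("pics/w9.png",d["image"][:,:,::-1]); X=cloud(d)
m=(np.hypot(X[...,0]-.486,X[...,1]-.073)<.045)&(abs(X[...,2]-.121)<.006); q=X[m]; print(len(q),cv2.minAreaRect((q[:,:2]*1000).astype(np.float32)))
E
```

```text
rel turn [-0.3 -0.   0.2] shift [ 0.9 31.5 -0.5]
[0.48659584 0.07236974 0.1644772 ] [ 0.71999012 -0.06788087 -0.87989063]
2986 ((480.357177734375, 69.5442886352539), (31.474624633789062, 60.21998596191406), 20.56373405456543)
```

View pics/w9.png

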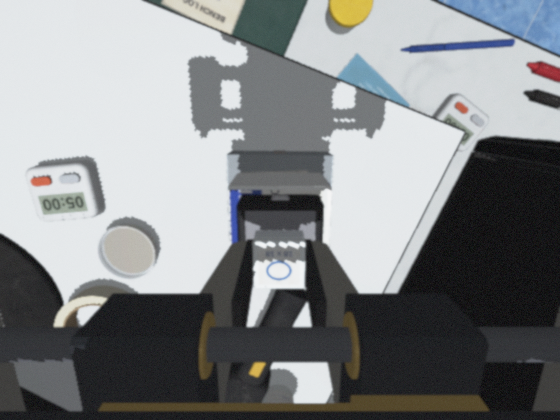

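>>> arm_command(series=[-0.3,0,0.2,0.7,10,0,-1,-0.3,0,0.2,0.7,19,0,-1,-0.3,0,0.2,0.7,26,0,-1,-0.3,0,0.2,0.7,30,0,-1,-0.3,0,0.2,0.7,31.5,0,-1,-0.3,0,0.2,0.7,31.5,0,-1,-0.3,0,0.2,0.7,32.5,0,-1,-0.3,0,0.2,0.7,32.5,0,-1])

```text
t: 23.13
eef_pos: [0.4866, 0.073, 0.1325]
orientation: [0.403, 0.582, -0.581, -0.402]
wrist_force: [-0.4, 0.7, 0.2]
opening: 0.0275
```

```bash
python3 - <<'E'
from h import *
rel([.4862,.0731,.127],110.6);print(st()["eef_pos"],st()["wrist_force"])
E
```

```text
rel turn [ 0.1 -0.1 -0. ] shift [0.2 5.5 0.4]
[0.48662399 0.07302567 0.13253322] [-0.35984557  0.73086589  0.22413885]
```

>>> arm_command(series=[0,0,0,0.2,1.2,0.4,-1,0,0,0,0.2,2.4,0.4,-1,0,0,0,0.2,3.4,0.4,-1,0,0,0,0.2,4.2,0.4,-1,0,0,0,0.2,4.8,0.4,-1,0,0,0,0.2,4.8,0.4,-1])

```text
t: 23.63
eef_pos: [0.4861, 0.0731, 0.1276]
orientation: [0.403, 0.582, -0.581, -0.402]
wrist_force: [0.0, 0.2, -0.3]
opening: 0.0274
```

>>> arm_command(series=[0,0,0,0,0.5,0,-1,0,0,0,0,0.9,0,-1,0,0,0,0,0.9,0,-1])

```text
t: 23.88
eef_pos: [0.4863, 0.0731, 0.1271]
orientation: [0.403, 0.582, -0.581, -0.402]
wrist_force: [-1.3, -0.1, 3.3]
opening: 0.027
```

>>> arm_command(series=[0,0,0,0,0.2,0,-0.3,0,0,0,0,0.2,0,0,0,0,0,0,0.2,0,0,0,0,0,0,0.2,0,0,0,0,0,0,-10,0,0,0,0,0,0,-40,0,0,0,0,0,0,-80,0,0,0,0,0,0,-90,0,0])

```text
t: 24.55
eef_pos: [0.4891, 0.0728, 0.2239]
orientation: [0.406, 0.583, -0.579, -0.399]
wrist_force: [-0.2, 0.0, 1.4]
opening: 0.0457
```

>>> arm_command(series=[0,0,0,-60,-5,20,0,0,0,0,-120,-5,40,0,0,0,0,-180,-5,60,0,0,0,0,-220,-5,60,0,0,0,0,-250,-5,60,0,0,0,0,-250,-5,60,0,0,0,0,-250,-5,60,0,0,0,0,-250,-5,60,0])

```text
t: 25.22
eef_pos: [0.5207, -0.185, 0.2298]
orientation: [0.408, 0.582, -0.578, -0.4]
wrist_force: [0.5, 0.4, -0.7]
opening: 0.0459
```

```bash
python3 - <<'E'
from h import *
print(st()["eef_pos"],st()["t"])
meas("f1",[("box",.486,.073,.085,.028,.04),("carton",.486,.073,.06,.085,.105),("case",.486,.073,.05,.113,.13),("cover",.486,.073,.035,.132,.15)])
a=cv2.imread("pics/f1_scene.png")[120:240,180:320]; b=cv2.imread("pics/f1_top.png")[180:300,150:290]
cv2.imwrite("pics/f.png",np.hstack([cv2.resize(x,None,fx=2.8,fy=2.8,interpolation=cv2.INTER_CUBIC) for x in (a,b)]))
E
```

```text
[ 0.52074561 -0.18500283  0.2298069 ] 25.2167
top box 459 [485.6  72.5] [85.4 97.7] 19.2 0.0332
top carton 268 [486.9  73.3] [52.7 77.3] 20.5 0.0948
top case 318 [485.5  73.4] [41.8 60.1] 20.8 0.1202
top cover 156 [486.1  73.1] [27.5 27.3] 20.6 0.1387
scene box 262 [485.5  72.4] [ 84.1 101. ] 20.3 0.0338
scene carton 224 [474.6  60.5] [45.2 90.8] 48.9 0.0948
scene case 143 [487.2  72.1] [44.9 58.6] 21.8 0.1207
scene cover 64 [485.7  72.5] [29.7 28.2] 19.3 0.1376
wrist box 2225 [485.3  70.9] [84.6 99.5] 20.3 0.0334
wrist carton 1727 [489.3  66.9] [53.  69.3] 20.7 0.0948
wrist case 1507 [489.4  59.8] [41.7 38.3] 21.3 0.1205
wrist cover 425 [490.4  61.9] [28.7 10.8] 26.7 0.1374
```

View pics/f.png

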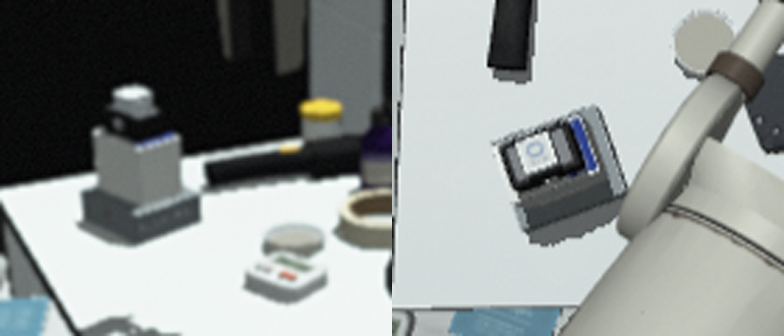

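View pics/f1_top.png

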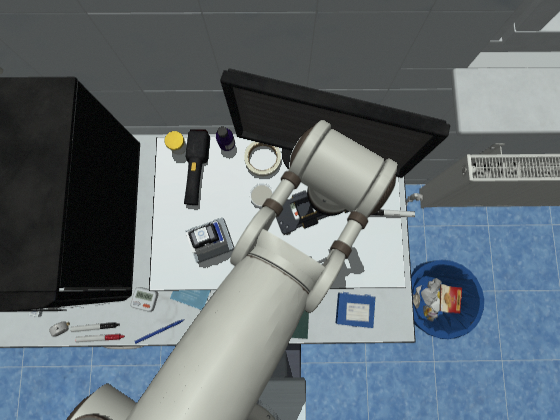

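The finished stack stands upright with its four tops concentric to about 1 mm. The robot is clear of it, so I'll hand the job in.

```bash
python3 - <<'E'
from cell import status, bot
s=status.sense(); print(s["t"],s["wrist_force"],abs(s["qvel"]).max())
print(bot.close_job())
E
```

```text
25.3667 [0.77880981 0.93794589 0.61515776] 0.015196722084066049
the job is handed in; nothing more can be done
None
```

I shut the slide box lid by pushing it along its arc from behind. I then stacked the tip carton, the black case (lengthwise along the carton) and the cover-glass box on it, each lowered slowly to a light touch (about 3–6 N) before I let go. The job was handed in at 25.4 s of the 72 s allowed.

- **Stack position:** the last top-camera check had the four centres within about 1.5 mm of each other. Their angles read 19.2° to 20.8°, a spread of about 1.6°. The tops measured 33, 95, 120 and 139 mm high, which matches a fully shut lid and every box flat.
- **Disagreements:** the scene camera gave no usable reading of the carton on the stack, because the carton was partly hidden. Its other centres agreed with the top camera to about 2 mm. The final wrist-camera view was cut off, so I did not use it for the three upper boxes. Earlier wrist views read 1–3 mm off from the other cameras.
- **Bystanders and contact:** nothing looked disturbed in the last pictures, though I did not re-measure the other objects. The highest wrist force I read was 15 N, when the lid reached its stop. The gripper was about 26 cm to the side of the stack, and the wrist force was near zero.

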